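# Stack the fittings trays and put the lid on

### The arm

A 7-joint arm with a two-finger parallel gripper is mounted at the origin on a cart in front of the work surface, level with it; the furniture and walls round the work are solid. World frame = base frame: x ahead of the robot, y to its left, z up, the work surface at z = 0. Lengths are in m, angles in rad, forces in N, time in s.
With the tool pointing down it reaches from about 0.4 to 0.85 m from the base axis. Payload 4.5 kg.
Tool frame: the origin (TCP) lies on the centre line of the jaws, within the pads' length; the fingertips stand ahead of it and the grasp point (between the pads) lies 6 mm ahead of it (r.tcp_to_tips is the x of the fingertips in the tool frame, in m); x points along the fingers, y is the direction in which the jaws open and shut, and the axes are right-handed (so a half turn about x gives the same grasp; the last joint's range is limited). The gripper opens to 88 mm and grips with 3 to 60 N. Pads are 18 mm wide; open, the fingers measure 123 mm over their backs; the gripper's body (75 mm by 187 mm) begins 45 mm behind the grasp point.
Start: joints at [1.185, 0.689, -0.195, 1.565, 0.157, 0.902, -0.215], TCP at [0.255, -0.571, 0.264] pointing down, gripper open.
Joint ranges: [-3.01, 3.01], [-0.46, 2.08], [-1.47, 1.51], [0.13, 2.56], [-1, 4.14], [0.04, 2.09], [-2.66, 2.66]. Speed limits (rad/s): [2.57, 2.57, 3.14, 3.14, 3.14, 3.14, 3.14].

### API

Orientations are given as a unit quaternion [x, y, z, w].
In Python, from plant import r gives the robot as it stands.
- The arm moves only by the tool play_rows, never from a script. Its argument "targets" is a list of rows, each a list of 3 entries, a list of its own where there are three numbers: the turn, a rotation vector about the world's x, y, z in rad, then the shift along the world's x, y, z in units of 40 mm (1.0 is 40 mm), then the closure in counts, from 0 (fully open) to 255 (shut). A call has 1 to 5 rows; each row shifts and turns the commanded pose from where the row before left it; what a row does not reach is not made up. A row lasts 1/10 s, in which the tool goes at most 50 mm and 8.59 degrees, less where a joint would pass 70% of its speed; a pose out of reach is approached as far as the arm can. A call is refused whole if a number of a shift passes 1 or a number of a turn 0.15, either way. A call with a gripper value outside its range is refused whole. The fingers move at their own pace and stop on an object; "newtons" is the grip in N (left out, the last holds). Time passes only in rows, so rows that do not move let the fingers close. It gives the time, the measured TCP pose, the force and the opening at its end, in the units of the state.
- r.get_state(): the state, without advancing time (a new reading comes with each control period).
- r.snapshot(name): name is "scene" or "top"; returns a dict with "color" (384x512x3 uint8, red, green, blue), "fx", "fy", "cx", "cy" (pixels), "cam_to_world" (4x4, takes a point from camera to world coordinates). Camera axes: x right, y up, looking along -z (the intrinsics and any distortion apply to the point x, -y, -z); pixel columns grow to the right and rows downward; lengths in m; the calibration is good to about 2 mm. A picture is of the moment at which its call begins. There is no depth.
- r.finish_job(): hands the job in, once; it reports no verdict.
The state is a dict: "clock": time; "q": joint angles; "qd": joint speeds; "joint_torque": joint torques, N m; "tool_pos": TCP position; "eef_rot": TCP orientation; "contact_force": force on the tool from outside, world axes, zero at the start; "moment": the same for the moment, N m; "opening": opening from 0.0 (shut) to 1.0 (fully open).
Only numpy, scipy, OpenCV 4.12 (cv2) and the standard library are available. Lean on these libraries where they do the work, as an engineer would, in place of code of your own. Each camera call takes 0.05 s, during which the arm holds its last target.

### The job

Stack the fittings trays on the fixed light wooden base in this order: the grey tray of screws first, the blue tray of hinges on it, the yellow tray of rubber feet on that, then the white lid on top, each one lined up and fully seated in the rim below before the next goes on. Leave the green tray, the hand stamp and the masking tape roll where they are.

Things in the scene. Friction and masses are not known exactly. Their poses are not given: they have to be found in the camera images.
- base_rim (a point): Fixed light wooden stacking base, a 106 x 76 mm plate with a raised rectangular rim 90 x 60 mm (opening 82 x 52 mm) whose top is 14 mm above the bench. This point is the centre of the rim at its top; x along the long side, z up. The grey tray's centre comes to 11 mm above this point when seated.
- grey_tray_center (a point): Open grey plastic tray with steel screws fixed in it, 90 mm (x) by 60 mm (y, grasp across), 32 mm high, walls 4 mm, about 140 g. Its foot, 75 x 45 mm, 5 mm high, rounded, drops into the 82 x 52 mm rim opening below. Point: tray centre, 16 mm above the foot underside; z up; half turns alike. First tray, goes on the base.
- blue_tray_center (a point): Open blue plastic tray with brass hinges fixed in it, 90 mm (x) by 60 mm (y, grasp across), 32 mm high, walls 4 mm, about 120 g. Its foot, 75 x 45 mm, 5 mm high, rounded, drops into the 82 x 52 mm rim opening below. Point: tray centre, 16 mm above the foot underside; z up; half turns alike. Second tray; seated, its centre is 27 mm above the grey tray's centre.
- yellow_tray_center (a point): Open yellow plastic tray with black rubber feet fixed in it, 90 mm (x) by 60 mm (y, grasp across), 32 mm high, walls 4 mm, about 90 g. Its foot, 75 x 45 mm, 5 mm high, rounded, drops into the 82 x 52 mm rim opening below. Point: tray centre, 16 mm above the foot underside; z up; half turns alike. Third tray; seated, its centre is 27 mm above the blue tray's centre.
- lid_handle (a point): White plastic lid, plate 90 (x) x 60 (y) mm, with a black bar handle 40 mm long (x), 14 mm wide (y, grasp across), standing 24 mm above the plate; same foot as the trays, plate top 10 mm above foot underside; about 80 g. Point: in the bar, 23 mm above foot underside; z up; half turns alike. Seated, it is 34 mm above the yellow tray's centre.
- green_tray_center (a point): Empty green tray of the same shape and size; stays where it is. This point is its centre, 16 mm above the bench.
- stamp_center (a point): Loose wooden hand stamp standing upright, 26 x 50 mm, 74 mm high; stays where it is. This point is its centre, 37 mm above the bench.
- tape_center (a point): Loose masking tape roll lying flat, 92 mm across, 25 mm high; stays where it is. This point is its centre, 12 mm above the bench.
There are look-alikes about, which are no part of the job. What is meant by the part that bears blue_tray_center is not pink, and is the larger of those in its own colour.

How it is judged:
By the outcome, as a careful person would: the job done as asked, in the order asked, and still so for the second after the job is handed in, with the robot touching nothing.
It also fails if it takes over 120 s, if anything falls off the work surface, if the arm or the gripper's body presses on something with over 40 N, if the wrist force passes 120 N, or if a joint passes its speed limit or range.

## Working session

There is one attempt and no reset: what is moved stays moved. The work goes in short steps, Python scripts to look and compute and a tool call to move; the robot and the scene stay as the last step left them, time stands still between calls to the robot, and variables do not carry over. Pictures are saved under pics/ and viewed, and the job is handed in when it is done.

Besides the shell and the picture viewer there is one more tool, called after ">>>" as name(argument=value, ...) on one line, values as JSON. play_rows: Moves the arm, as the interface text tells. Its arguments: {"type":"object","properties":{"targets":{"type":"array","items":{"type":"array"}},"newtons":{"type":"number"}},"required":["targets"]}

```bash
ls; mkdir -p pics
python3 - <<'E'
from plant import r
import cv2,json,pickle
s=r.get_state();print({k:s[k] for k in('clock','tool_pos','eef_rot','opening','contact_force')},r.tcp_to_tips)
for n in('scene','top'):
    d=r.snapshot(n);pickle.dump(d,open(n+'.pkl','wb'));cv2.imwrite(f'pics/{n}0.png',cv2.resize(d['color'][:,:,::-1],None,fx=1.5,fy=1.5))
    print({k:v for k,v in d.items() if k!='color'})
E
```

```text
pics
{'clock': 0.0, 'tool_pos': array([ 0.25445768, -0.57021093,  0.26289827]), 'eef_rot': array([-0.69140669, -0.1479796 ,  0.69175764, -0.14673172]), 'opening': 1.0001111489371675, 'contact_force': array([0.74213764, 0.37431958, 0.87390141])} 0.025
{'fx': 479.5358334186094, 'fy': 479.5358334186094, 'cx': 257.6968354578149, 'cy': 194.64154087462785, 'cam_to_world': array([[-8.16663378e-01,  4.49051564e-01, -3.62510165e-01,
        -2.11699542e-02],
       [-5.77113295e-01, -6.34264835e-01,  5.14439854e-01,
         6.88713558e-01],
       [ 1.08257120e-03,  6.29333625e-01,  7.77134491e-01,
         1.11147951e+00],
       [ 0.00000000e+00,  0.00000000e+00,  0.00000000e+00,
         1.00000000e+00]])}
{'fx': 455.4091715083102, 'fy': 455.4091715083102, 'cx': 250.99915688972567, 'cy': 186.0644612561205, 'cam_to_world': array([[-0.02309329,  0.99014516, -0.13812768,  0.30764952],
       [-0.99956492, -0.02033214,  0.02136766,  0.01103758],
       [ 0.01834865,  0.13856104,  0.99018391,  1.19366889],
       [ 0.        ,  0.        ,  0.        ,  1.        ]])}
```

View pics/scene0.png

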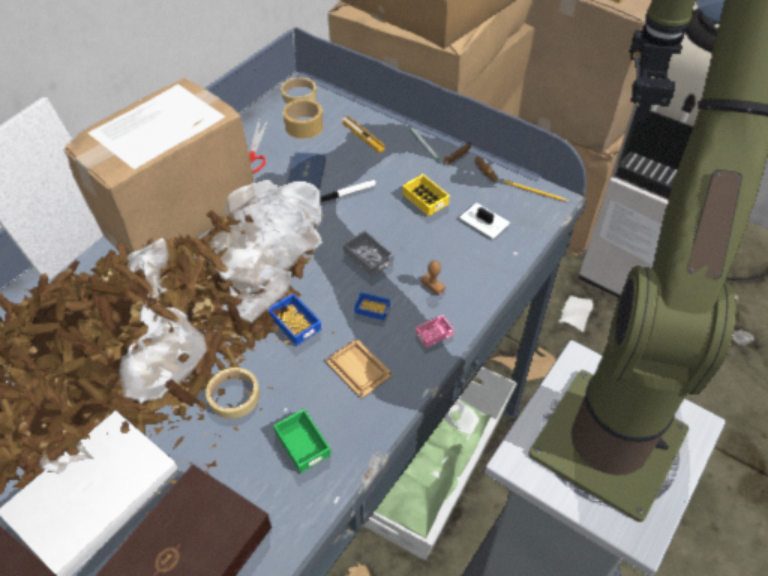

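View pics/top0.png

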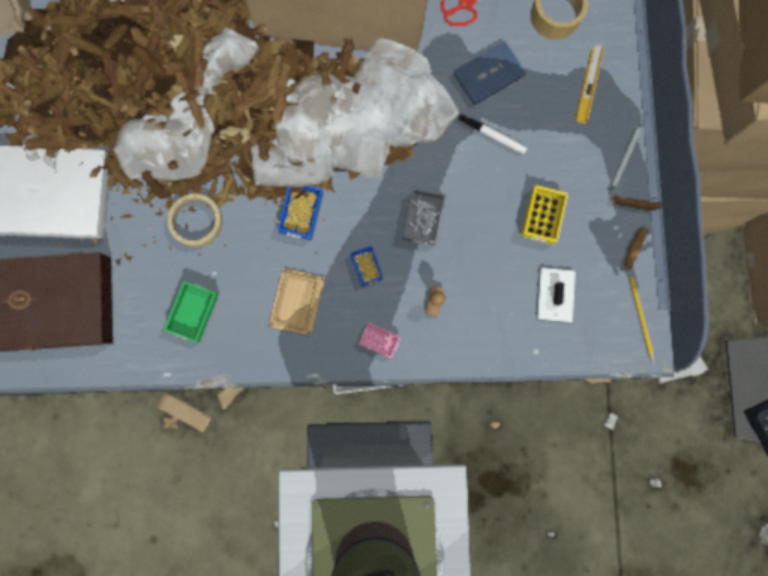

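The top view shows (1.5x pixels): base (298,300), blue tray (300,212), grey (423,218), yellow (545,214), lid (557,294), stamp (435,300), green (190,312), tape (194,220). The pink tray and the small blue tray are look-alikes. Next I'll look closer and measure.

```bash
cat > h.py <<'E'
import numpy as np,cv2,pickle
def rays(d,uv,z):
    uv=np.asarray(uv,float).reshape(-1,2);M=d['cam_to_world']
    c=np.c_[(uv[:,0]-d['cx'])/d['fx'],-(uv[:,1]-d['cy'])/d['fy'],-np.ones(len(uv))]@M[:3,:3].T
    o=M[:3,3];t=(z-o[2])/c[:,2];return (o+c*t[:,None])[:,:2]
def proj(d,p):
    M=d['cam_to_world'];c=(np.atleast_2d(p)-M[:3,3])@M[:3,:3]
    return np.c_[d['cx']+d['fx']*c[:,0]/-c[:,2],d['cy']-d['fy']*c[:,1]/-c[:,2]]
def crop(d,u,v,h,f,name):
    im=d['color'][max(v-h,0):v+h,max(u-h,0):u+h,::-1]
    return cv2.resize(im,(f,f),interpolation=cv2.INTER_CUBIC)
E
python3 - <<'E'
from h import *
for n,cs in(('top',[(200,141),(282,145),(363,142),(371,196),(198,200),(290,200)]),('scene',[(197,212),(245,168),(284,129),(323,147),(238,245),(288,184)])):
    d=pickle.load(open(n+'.pkl','rb'))
    t=[crop(d,u,v,30,260,'') for u,v in cs]
    cv2.imwrite(f'pics/crops_{n}.png',np.vstack([np.hstack(t[:3]),np.hstack(t[3:])]))
E
```

```text
(no output)
```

View pics/crops_top.png

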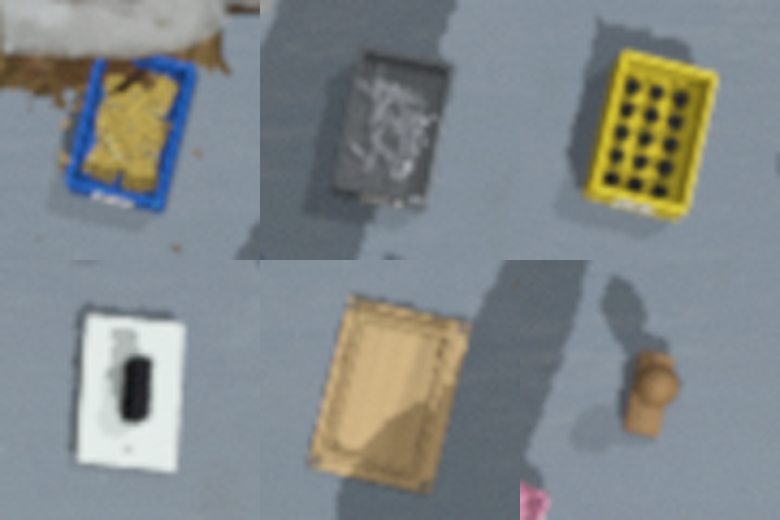

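View pics/crops_scene.png

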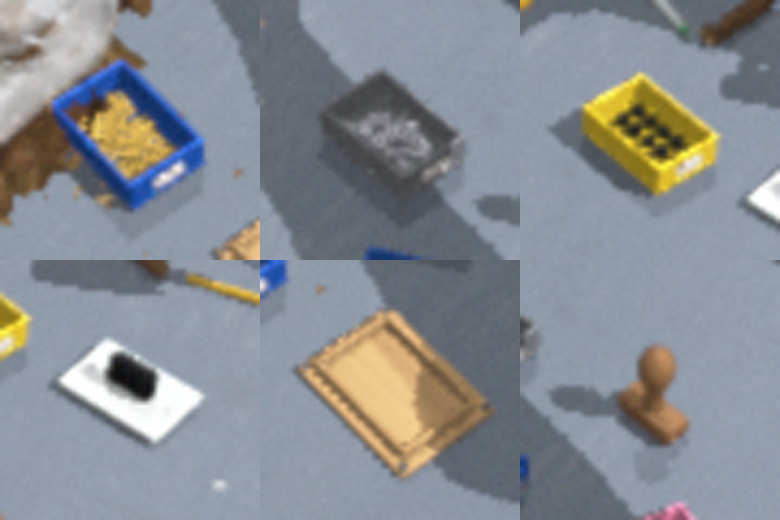

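```bash
cat > meas.py <<'E'
from h import *
def mask(im,k):
    hsv=cv2.cvtColor(im,cv2.COLOR_RGB2HSV);H,S,V=[hsv[...,i].astype(int) for i in range(3)]
    R,G,B=[im[...,i].astype(int) for i in range(3)]
    if k=='blue':return (H>100)&(H<128)&(S>140)
    if k=='yellow':return (H>20)&(H<36)&(S>130)
    if k=='green':return (H>45)&(H<85)&(S>120)
    if k=='grey':return ((B-R)<9)&((B-R)>-12)&(V<128)|((V<72))
    if k=='lid':return (np.minimum(np.minimum(R,G),B)>170)|(V<70)
    if k=='base':return (R-B)>25
def blob(d,k,seed,half=34,fill=True):
    m=mask(d['color'],k).astype(np.uint8)
    u,v=map(int,seed);w=np.zeros_like(m);w[max(v-half,0):v+half,max(0,u-half):u+half]=1;m*=w
    m=cv2.morphologyEx(m,cv2.MORPH_CLOSE,np.ones((3,3)))
    cs,_=cv2.findContours(m,cv2.RETR_EXTERNAL,cv2.CHAIN_APPROX_NONE)
    c=max(cs,key=cv2.contourArea);mm=np.zeros_like(m);cv2.drawContours(mm,[c],-1,1,-1)
    mm=cv2.morphologyEx(mm,cv2.MORPH_OPEN,np.ones((3,3)))
    # subpixel outline: contour of upsampled mask
    b=cv2.resize(mm*255,None,fx=8,fy=8,interpolation=cv2.INTER_LINEAR)
    cs,_=cv2.findContours((b>127).astype(np.uint8),cv2.RETR_EXTERNAL,cv2.CHAIN_APPROX_NONE)
    c=max(cs,key=cv2.contourArea).reshape(-1,2)
    return (c+.5)/8-.5,mm
def rect(d,c,z,L,W):
    p=rays(d,c,z)
    (cx,cy),(w,h),a=cv2.minAreaRect((p*1000).astype(np.float32))
    a=np.radians(a)
    if w<h:a+=np.pi/2;w,h=h,w
    a=(a+np.pi/2)%np.pi-np.pi/2
    ex=np.array([np.cos(a),np.sin(a)]);ey=np.array([-ex[1],ex[0]])
    out=[];cam=d['cam_to_world'][:2,3]*1000
    q=p*1000
    for e,s in((ex,L),(ey,W)):
        t=q@e;lo,hi=np.percentile(t,[.7,99.3])
        mid=(lo+hi)/2
        out.append((hi-s/2) if mid>cam@e else (lo+s/2))
    far=out[0]*ex+out[1]*ey
    return dict(mid=np.round([cx,cy],1),far=np.round(far,1),wh=np.round([w,h],1),deg=round(float(np.degrees(a)),1))
E
python3 - <<'E'
from meas import *
items=[('blue','blue',(200,141),(197,212),.032,90,60),('grey','grey',(282,145),(245,168),.032,90,60),('yellow','yellow',(363,142),(284,129),.032,90,60),('lid','lid',(371,196),(323,147),.010,90,60),('base','base',(198,200),(238,245),.007,106,76),('green','green',(127,207),(201,293),.032,90,60)]
for n in('top','scene'):
    d=pickle.load(open(n+'.pkl','rb'));o=d['color'][:,:,::-1].copy()
    for it in items:
        s=it[2] if n=='top' else it[3]
        c,mm=blob(d,it[1],s)
        print(n,it[0],rect(d,c,it[4],it[5],it[6]))
        e=mm-cv2.erode(mm,np.ones((3,3),np.uint8));o[e>0]=(255,0,255)
    cv2.imwrite(f'pics/m_{n}.png',cv2.resize(o[60:320,70:420] if n=='top' else o[90:340,130:380],None,fx=2.2,fy=2.2,interpolation=0))
E
```

```text
top blue {'mid': array([617.4,  91.2]), 'far': array([592.2,  74.4]), 'wh': array([40.1, 25.8]), 'deg': -0.7}
top grey {'mid': array([577.5, -97. ]), 'far': array([580.4, -96. ]), 'wh': array([95.3, 57.2]), 'deg': -12.7}
top yellow {'mid': array([ 579.1, -309.6]), 'far': array([ 581.5, -312.2]), 'wh': array([96.5, 64. ]), 'deg': -15.9}
top lid {'mid': array([ 439.6, -329. ]), 'far': array([ 441. , -330.8]), 'wh': array([93.6, 63.5]), 'deg': -6.9}
top base {'mid': array([437.7, 126.7]), 'far': array([439.1, 127.5]), 'wh': array([108.9,  78.8]), 'deg': -14.6}
top green {'mid': array([421.9, 303.5]), 'far': array([423.1, 306.2]), 'wh': array([90.2, 66.6]), 'deg': -21.6}
scene blue {'mid': array([588.2, 126.3]), 'far': array([594.9, 120.8]), 'wh': array([106.4,  67.4]), 'deg': -14.0}
scene grey {'mid': array([573.6, -85.3]), 'far': array([580. , -93.5]), 'wh': array([106.6,  73.6]), 'deg': -12.0}
scene yellow {'mid': array([ 572.3, -298.1]), 'far': array([ 579.2, -309.5]), 'wh': array([110.4,  78.4]), 'deg': -15.7}
scene lid {'mid': array([ 437.7, -325.7]), 'far': array([ 440.3, -329.3]), 'wh': array([96.7, 67.2]), 'deg': -6.4}
scene base {'mid': array([435.1, 131.2]), 'far': array([436.5, 130.1]), 'wh': array([109.6,  77.6]), 'deg': -14.4}
scene green {'mid': array([416.7, 311.7]), 'far': array([421.1, 307.9]), 'wh': array([101.6,  63.9]), 'deg': -21.4}
```

View pics/m_top.png

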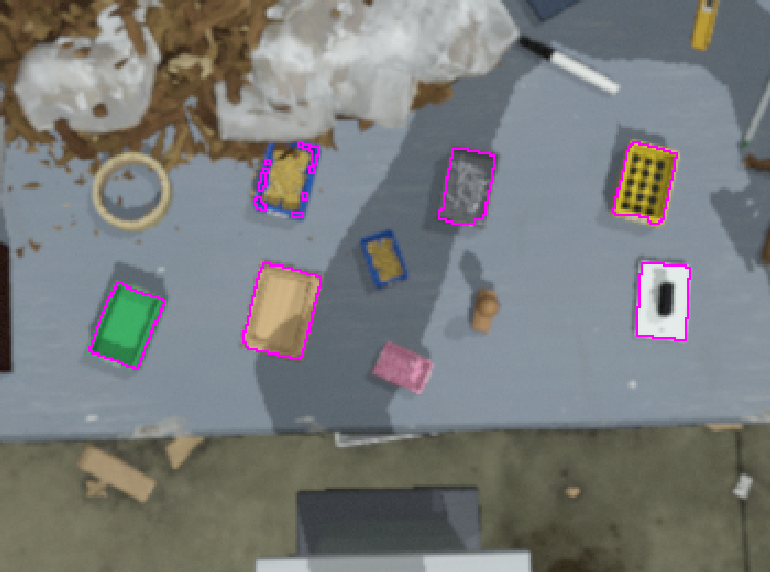

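View pics/m_scene.png

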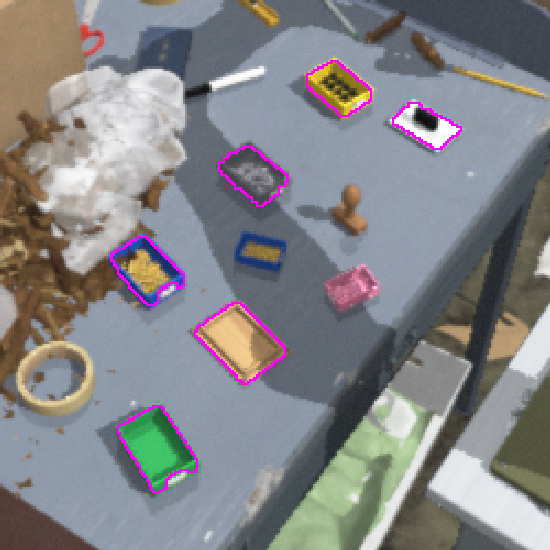

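Run:
```python
import meas;from meas import *
d=pickle.load(open('top.pkl','rb'))
im=d['color'];hsv=cv2.cvtColor(im,cv2.COLOR_RGB2HSV)
m=((hsv[...,0]>100)&(hsv[...,0]<128)&(hsv[...,1]>125)).astype(np.uint8)
w=np.zeros_like(m);w[115:170,175:225]=1;m*=w
pts=np.argwhere(cv2.morphologyEx(m,cv2.MORPH_CLOSE,np.ones((3,3))))[:,::-1]
h=cv2.convexHull(pts.astype(np.int32));mm=np.zeros_like(m);cv2.drawContours(mm,[h],-1,1,-1)
b=cv2.resize(mm*255,None,fx=8,fy=8);cs,_=cv2.findContours((b>127).astype(np.uint8),0,cv2.CHAIN_APPROX_NONE)
c=(max(cs,key=cv2.contourArea).reshape(-1,2)+.5)/8-.5
print(rect(d,c,.032,90,60))
o=im[:,:,::-1].copy();e=mm-cv2.erode(mm,np.ones((3,3),np.uint8));o[e>0]=(255,0,255)
# base top rim check: overlay of predicted rim and tray rects
cv2.imwrite('pics/blue.png',cv2.resize(o[90:240,150:320],None,fx=4,fy=4,interpolation=0))
from scipy.spatial.transform import Rotation as R
from plant import r
s=r.get_state();print(R.from_quat(s['eef_rot']).as_matrix().round(3))
```

```text
{'mid': array([594. , 117.6]), 'far': array([597.6, 119.5]), 'wh': array([96.6, 66.2]), 'deg': -14.4}
[[-0.001  0.408 -0.913]
 [ 0.001 -0.913 -0.408]
 [-1.    -0.002  0.   ]]
```

View pics/blue.png

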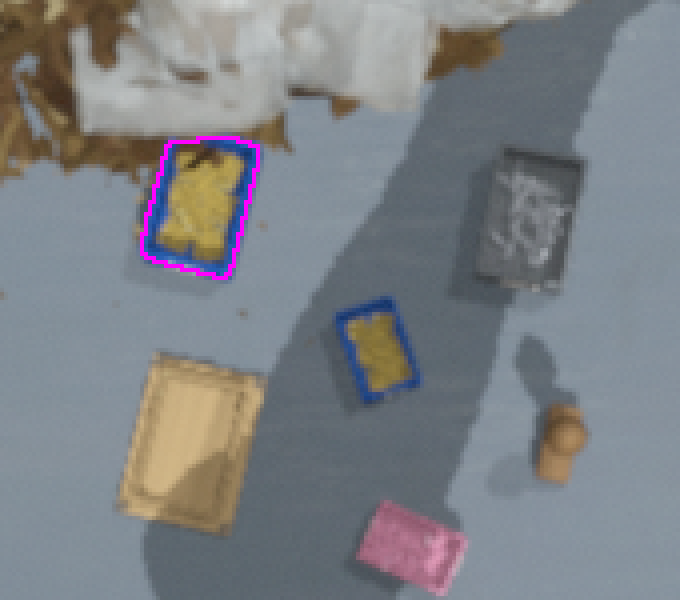

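>>> play_rows(targets=[[[0,0,-0.12],[0.68,0.99,0],0],[[0,0,-0.12],[0.68,0.99,0],0],[[0,0,-0.12],[0.68,0.99,0],0],[[0,0,-0.12],[0.68,0.99,0],0],[[0,0,-0.12],[0.68,0.99,0],0]], newtons=30)

```text
clock: 0.6
tool_pos: [0.3914, -0.371, 0.2635]
eef_rot: [-0.704, 0.065, 0.704, 0.066]
contact_force: [1.5, 0.8, 0.3]
opening: 0.998
```

>>> play_rows(targets=[[[0,0,-0.037],[0.68,0.99,0],0],[[0,0,0],[0.68,0.99,0],0],[[0,0,0],[0.68,0.99,0],0],[[0,0,0],[0.68,0.99,0],0],[[0,0,0],[0.68,0.99,0],0]])

```text
clock: 1.1
tool_pos: [0.5274, -0.1729, 0.2635]
eef_rot: [-0.703, 0.077, 0.703, 0.077]
contact_force: [0.7, -0.5, -1.0]
opening: 1.0
```

>>> play_rows(targets=[[[0,0,0],[0.68,0.99,-0.8],0],[[0,0,0],[0.6,0.9,-0.8],0],[[0,0,0],[0,0,-0.8],0],[[0,0,0],[0,0,0],0],[[0,0,0],[0,0,0],0]])

```text
clock: 1.6
tool_pos: [0.5719, -0.1081, 0.1743]
eef_rot: [-0.702, 0.077, 0.703, 0.077]
contact_force: [-0.5, 0.0, 0.8]
opening: 1.001
```

```bash
cat > go.py <<'E'
import sys,numpy as np
from plant import r
from scipy.spatial.transform import Rotation as R
def go(x,y,z,deg):
    s=r.get_state();p=s['tool_pos'];M=R.from_quat(s['eef_rot']).as_matrix()
    a=np.degrees(np.arctan2(M[1,1],M[0,1]));t=(deg+90-a+90)%180-90
    print('t',round(s['clock'],2),'pos',p.round(4),'jawdeg',round(a-90,2),'axis',M[:,0].round(3),'open mm',round(s['opening']*88,1),'F',s['contact_force'].round(1))
    # tilt correction bringing tool x to -z
    c=np.cross(M[:,0],[0,0,-1])
    print('shift',((np.array([x,y,z])-p)/.04).round(2),'turn',round(np.radians(t),3),'tilt',c.round(3))
if __name__=='__main__':go(*map(float,sys.argv[1:]))
E
python3 go.py .58 -.095 .035 -12.4
```

```text
t 1.6 pos [ 0.5719 -0.1081  0.1743] jawdeg -192.52 axis [-0.002 -0.001 -1.   ] open mm 88.1 F [-0.5  0.   0.8]
shift [ 0.2   0.33 -3.48] turn 0.002 tilt [ 0.001 -0.002  0.   ]
```

>>> play_rows(targets=[[[0,0,0],[0.2,0.33,-0.8],0],[[0,0,0],[0,0,-0.8],0],[[0,0,0],[0,0,-0.8],0],[[0,0,0],[0,0,-0.8],0],[[0,0,0],[0,0,-0.28],0]])

```text
clock: 2.1
tool_pos: [0.5799, -0.0955, 0.0344]
eef_rot: [-0.702, 0.078, 0.703, 0.077]
contact_force: [-0.2, 0.2, 0.2]
opening: 1.002
```

>>> play_rows(targets=[[[0,0,0],[0,0,0],60],[[0,0,0],[0,0,0],90],[[0,0,0],[0,0,0],140],[[0,0,0],[0,0,0],140],[[0,0,0],[0,0,0],140]])

```text
clock: 2.6
tool_pos: [0.5817, -0.095, 0.0369]
eef_rot: [0.704, -0.077, -0.702, -0.076]
contact_force: [-0.2, -1.9, 7.4]
opening: 0.677
```

>>> play_rows(targets=[[[0,0,0],[0,0,0],140],[[0,0,0],[0,0,0],140],[[0,0,0],[0,0,0],140]])

```text
clock: 2.9
tool_pos: [0.5817, -0.095, 0.0369]
eef_rot: [0.704, -0.077, -0.702, -0.076]
contact_force: [-0.4, -1.7, 7.1]
opening: 0.676
```

```bash
python3 go.py .437 .1287 .18 -14.5
```

```text
t 2.9 pos [ 0.5817 -0.095   0.0369] jawdeg -192.49 axis [ 0.003 -0.002 -1.   ] open mm 59.5 F [-0.4 -1.7  7.1]
shift [-3.62  5.59  3.58] turn -0.035 tilt [0.002 0.003 0.   ]
```

>>> play_rows(targets=[[[0,0,0],[0,0,0.5],140],[[0,0,0],[0,0,0.8],140],[[0,0,0],[0,0,0.8],140],[[0,0,0],[0,0,0.8],140],[[0,0,0],[0,0,0.8],140]])

```text
clock: 3.4
tool_pos: [0.5804, -0.0933, 0.1848]
eef_rot: [0.703, -0.076, -0.703, -0.077]
contact_force: [1.1, -1.0, -1.2]
opening: 0.678
```

```bash
cat > snap.py <<'E'
import sys
from h import *
from plant import r
tag=sys.argv[1];T=[]
for n,i in(('top',2),('scene',4)):
    d=r.snapshot(n);pickle.dump(d,open(f'{tag}_{n}.pkl','wb'))
    u,v=map(int,sys.argv[i:i+2]);T.append(crop(d,u,v,int(sys.argv[6]) if len(sys.argv)>6 else 60,390,''))
cv2.imwrite(f'pics/{tag}.png',np.hstack(T))
E
python3 snap.py lift1 282 145 245 168; python3 go.py .437 .1287 .18 -14.5
```

```text
t 3.5 pos [ 0.5833 -0.094   0.1877] jawdeg -192.44 axis [ 0.009 -0.001 -1.   ] open mm 59.3 F [ 0.7  0.  -1.3]
shift [-3.66  5.57 -0.19] turn -0.036 tilt [0.001 0.009 0.   ]
```

View pics/lift1.png

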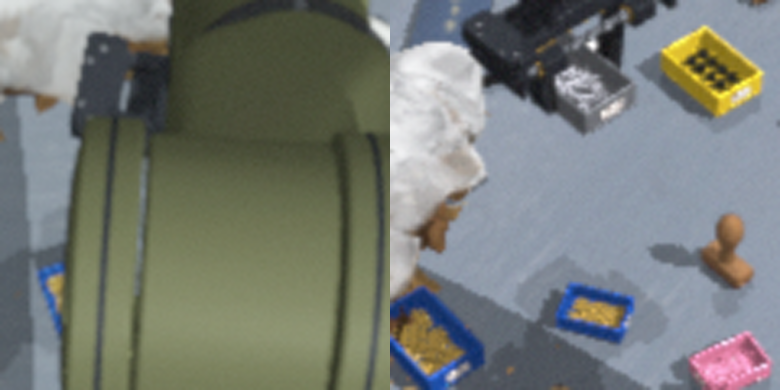

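>>> play_rows(targets=[[[0,0,-0.018],[-0.61,0.93,0],140],[[0,0,-0.018],[-0.61,0.93,0],140],[[0,0,0],[-0.61,0.93,0],140],[[0,0,0],[-0.61,0.93,0],140],[[0,0,0],[-0.61,0.93,0],140]])

```text
clock: 4.0
tool_pos: [0.4569, 0.0936, 0.1826]
eef_rot: [-0.701, 0.089, 0.702, 0.089]
contact_force: [1.2, 0.9, -1.5]
opening: 0.676
```

>>> play_rows(targets=[[[0,0,0],[-0.61,0.93,-0.3],140],[[0,0,0],[0,0,-0.5],140],[[0,0,0],[0,0,-0.8],140],[[0,0,0],[0,0,-0.5],140],[[0,0,0],[0,0,0],140]])

```text
clock: 4.5
tool_pos: [0.4324, 0.1293, 0.0968]
eef_rot: [-0.7, 0.09, 0.703, 0.088]
contact_force: [0.7, 0.0, -2.0]
opening: 0.677
```

```bash
python3 snap.py b1 198 200 238 245;python3 go.py .437 .1287 .0459 -14.5
```

```text
t 4.6 pos [0.4338 0.1293 0.0989] jawdeg -194.51 axis [-0.001 -0.    -1.   ] open mm 59.9 F [-0.6 -0.2 -0.6]
shift [ 0.08 -0.01 -1.33] turn 0.0 tilt [ 0.    -0.001  0.   ]
```

View pics/b1.png

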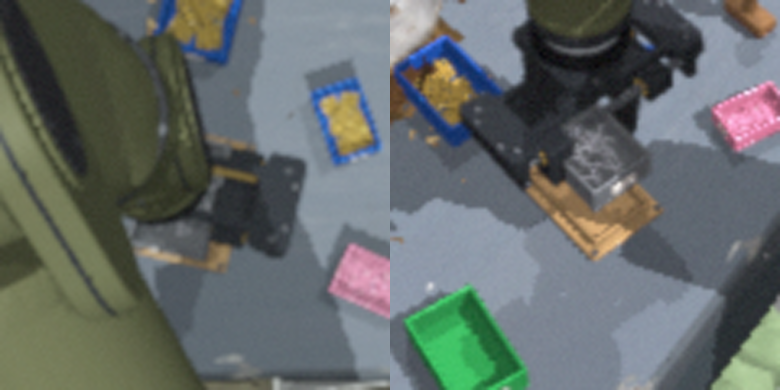

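```bash
cat > ov.py <<'E'
# overlay of expected outlines: held tray given centre etc.
import sys
from h import *
def outline(x,y,z,deg,L=.09,W=.06):
    a=np.radians(deg);c,s=np.cos(a),np.sin(a)
    q=np.array([(L/2,W/2),(L/2,-W/2),(-L/2,-W/2),(-L/2,W/2)])
    return np.c_[x+c*q[:,0]-s*q[:,1],y+s*q[:,0]+c*q[:,1],np.full(4,z)]
def show(d,boxes,u,v,h,name,f=10):
    im=cv2.resize(d['color'][v-h:v+h,u-h:u+h,::-1],None,fx=f,fy=f,interpolation=cv2.INTER_CUBIC)
    for b,col in boxes:
        p=(proj(d,b)-[u-h,v-h]+.5)*f
        cv2.polylines(im,[p.round().astype(np.int32)],True,col,1)
    cv2.imwrite(name,im)
E
python3 - <<'E'
from ov import *
d=pickle.load(open('b1_scene.pkl','rb'))
# TCP offset to tray top: tray centre = tcp-20.9mm, top = +16
show(d,[(outline(.4338,.1293,.0979-.0209+.016,-14.5),(0,0,255)),(outline(.437,.1287,.014,-14.5),(0,255,0)),(outline(.437,.1287,.005,-14.5,.106,.076),(255,255,0))],245,240,29,'pics/b1o.png')
E
```

```text
(no output)
```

View pics/b1o.png

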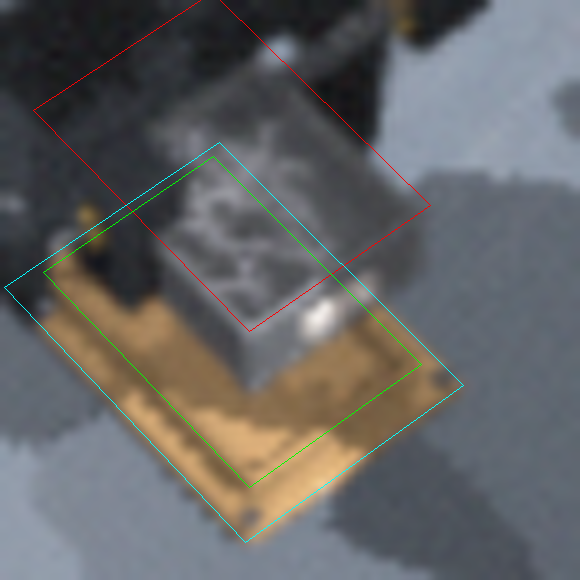

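>>> play_rows(targets=[[[0,0,0],[0.08,0,-0.5],140],[[0,0,0],[0,0,-0.45],140],[[0,0,0],[0,0,-0.2],140],[[0,0,0],[0,0,0],140]])

```text
clock: 5.0
tool_pos: [0.4379, 0.1295, 0.0535]
eef_rot: [-0.701, 0.089, 0.702, 0.089]
contact_force: [0.2, 0.1, -1.3]
opening: 0.68
```

>>> play_rows(targets=[[[0,0,0],[0,0,-0.08],140],[[0,0,0],[0,0,-0.08],140],[[0,0,0],[0,0,0],140]])

```text
clock: 5.3
tool_pos: [0.44, 0.1302, 0.0487]
eef_rot: [-0.701, 0.09, 0.702, 0.089]
contact_force: [-0.1, 0.3, -0.7]
opening: 0.681
```

```bash
python3 go.py .437 .1287 .0459 -14.5; python3 snap.py b2 198 200 238 245;python3 go.py .437 .1287 .0459 -14.5
```

```text
t 5.3 pos [0.44   0.1302 0.0487] jawdeg -194.52 axis [-0.003 -0.001 -1.   ] open mm 60.0 F [-0.1  0.3 -0.7]
shift [-0.08 -0.04 -0.07] turn 0.0 tilt [ 0.001 -0.003  0.   ]
t 5.4 pos [0.4397 0.1301 0.0487] jawdeg -194.51 axis [-0.003 -0.001 -1.   ] open mm 59.6 F [ 0.6 -0.4 -2.2]
shift [-0.07 -0.03 -0.07] turn 0.0 tilt [ 0.001 -0.003  0.   ]
```

View pics/b2.png

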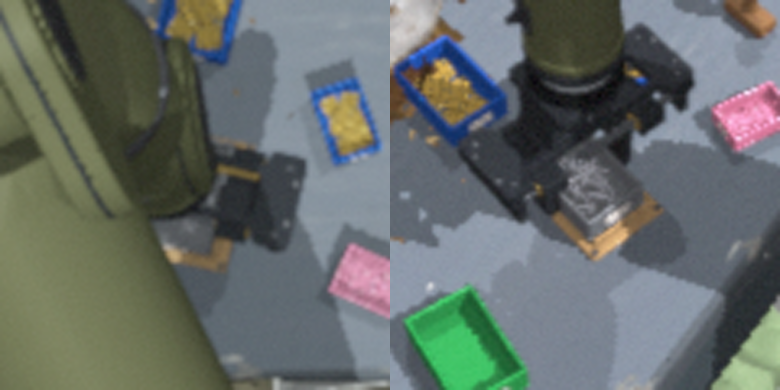

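>>> play_rows(targets=[[[0,0,0],[-0.06,-0.03,0],140],[[0,0,0],[0,0,-0.05],140],[[0,0,0],[0,0,0],140]])

```text
clock: 5.7
tool_pos: [0.4386, 0.1293, 0.0474]
eef_rot: [-0.699, 0.09, 0.703, 0.088]
contact_force: [-0.1, 0.3, -1.6]
opening: 0.676
```

>>> play_rows(targets=[[[0,0,0],[0,0,-0.06],140],[[0,0,0],[0,0,0],140]])

```text
clock: 5.9
tool_pos: [0.4384, 0.1293, 0.0459]
eef_rot: [-0.699, 0.09, 0.703, 0.089]
contact_force: [-1.4, -0.0, 3.1]
opening: 0.675
```

>>> play_rows(targets=[[[0,0,0],[0,0,-0.06],140],[[0,0,0],[0,0,0],140]])

```text
clock: 6.1
tool_pos: [0.4384, 0.1293, 0.0456]
eef_rot: [-0.7, 0.09, 0.703, 0.089]
contact_force: [-2.8, -0.5, 24.4]
opening: 0.678
```

>>> play_rows(targets=[[[0,0,0],[0,0,0.06],60],[[0,0,0],[0,0,0],30],[[0,0,0],[0,0,0],0],[[0,0,0],[0,0,0],0],[[0,0,0],[0,0,0],0]])

```text
clock: 6.6
tool_pos: [0.4382, 0.1292, 0.0458]
eef_rot: [-0.699, 0.09, 0.704, 0.088]
contact_force: [0.7, -0.7, -0.6]
opening: 1.005
```

>>> play_rows(targets=[[[0,0,0],[0,0,0.5],0],[[0,0,0],[0,0,0.8],0],[[0,0,0],[0,0,1],0],[[0,0,0],[0,0,1],0],[[0,0,0],[0.2,-0.8,0.5],0]])

```text
clock: 7.1
tool_pos: [0.446, 0.1019, 0.2]
eef_rot: [-0.7, 0.086, 0.704, 0.086]
contact_force: [0.5, -0.4, -0.1]
opening: 1.0
```

>>> play_rows(targets=[[[0,0,0],[0.6,-1,0],0],[[0,0,0],[0.6,-1,0],0],[[0,0,0],[0.6,-1,0],0],[[0,0,0],[0,0,0],0],[[0,0,0],[0,0,0],0]])

```text
clock: 7.6
tool_pos: [0.518, -0.0237, 0.1977]
eef_rot: [-0.699, 0.091, 0.704, 0.089]
contact_force: [-0.5, 2.1, -0.4]
opening: 1.005
```

```bash
python3 snap.py c1 198 180 225 230;python3 go.py .596 .12 .18 -14.2
cat > chk.py <<'E'
import sys
from ov import *
tag=sys.argv[1];B=[(outline(*map(float,s.split(','))[:4]) if 0 else outline(*[float(t) for t in s.split(',')]),(0,0,255)) for s in sys.argv[7:]]
h=int(sys.argv[6])
from h import *
T=[]
for n,i in(('top',2),('scene',4)):
    d=pickle.load(open(f'{tag}_{n}.pkl','rb'));show(d,B,int(sys.argv[i]),int(sys.argv[i+1]),h,'/tmp/a.png',390//(2*h));T.append(cv2.imread('/tmp/a.png'))
cv2.imwrite(f'pics/{tag}o.png',np.hstack(T))
E
python3 chk.py c1 198 195 240 243 28 .4375,.129,.041,-14.5 .4375,.129,.005,-14.5,.106,.076
```

```text
t 7.7 pos [ 0.5172 -0.0213  0.1975] jawdeg -194.42 axis [-0.009 -0.001 -1.   ] open mm 87.8 F [-0.1  1.1 -0.4]
shift [ 1.97  3.53 -0.44] turn 0.004 tilt [ 0.001 -0.009  0.   ]
```

View pics/c1.png

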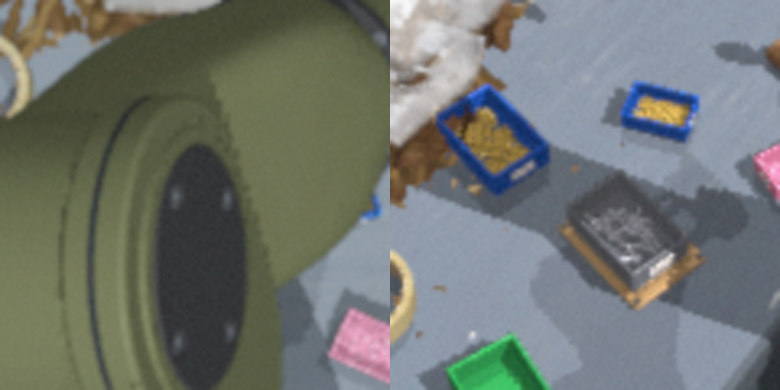

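View pics/c1o.png

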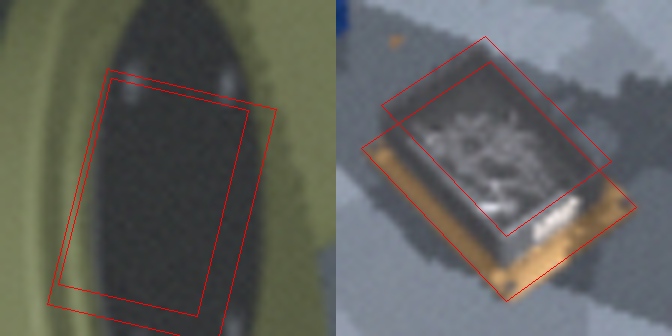

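Run:
```python
from ov import *
d=pickle.load(open('top.pkl','rb'));s=pickle.load(open('scene.pkl','rb'))
a=np.radians(-14.2)
for off in(-.015,):
    x=.596+off*np.cos(a);y=.12+off*np.sin(a);print(x,y)
    B=[(outline(x,y,.078,-14.2,.075,.187),(0,0,255)),(outline(x,y,.02,-14.2,.018,.123),(0,255,0)),(outline(.596,.12,.032,-14.2),(255,255,0))]
    show(d,B,200,135,38,'/tmp/a.png',5);show(s,B,190,205,38,'/tmp/b.png',5)
    cv2.imwrite('pics/foot.png',np.hstack([cv2.imread('/tmp/a.png'),cv2.imread('/tmp/b.png')]))
```

```text
0.5814583197515729 0.12367961078818203
```

View pics/foot.png

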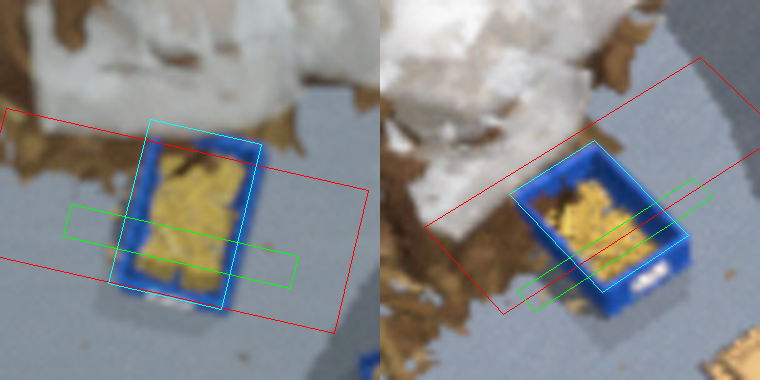

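Run:
```python
from ov import *
d=pickle.load(open('top.pkl','rb'))
print(rays(d,[(191.25,125),(214.7,126),(206.5,159),(186,152.5)],.032))
print(proj(d,outline(.596,.12,.032,-14.2)))
print(proj(d,outline(.58,-.095,.032,-12.4)), proj(d,outline(.58,-.3105,.032,-15.8)))
```

```text
[[0.63434772 0.13870965]
 [0.63054877 0.07742044]
 [0.54291062 0.0997136 ]
 [0.56112319 0.1526697 ]]
[[191.4802477  120.31423147]
 [213.75333216 125.37970191]
 [205.62636588 158.21945287]
 [183.12270921 153.07835435]]
[[272.91719559 125.039561  ]
 [295.34102477 129.41598784]
 [289.15962766 162.45386911]
 [266.50081043 158.01632506]] [[355.6108564  123.19643242]
 [377.73484886 128.8339201 ]
 [370.4436619  161.2934471 ]
 [348.09362785 155.56883693]]
```

Run:
```python
from ov import *
d=pickle.load(open('top.pkl','rb'));s=pickle.load(open('scene.pkl','rb'))
def both(x,y,deg,z=.032):
    B=[(outline(x,y,z,deg),(0,0,255))]
    out=[]
    for k in(d,s):
        u,v=proj(k,[x,y,.02])[0].astype(int);show(k,B,u,v,26,'/tmp/a.png',7);out.append(cv2.imread('/tmp/a.png'))
    return np.hstack(out)
cv2.imwrite('pics/ovb.png',both(.594,.1175,-14.2));cv2.imwrite('pics/ovy.png',both(.58,-.3105,-15.8))
```

```text
(no output)
```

View pics/ovb.png

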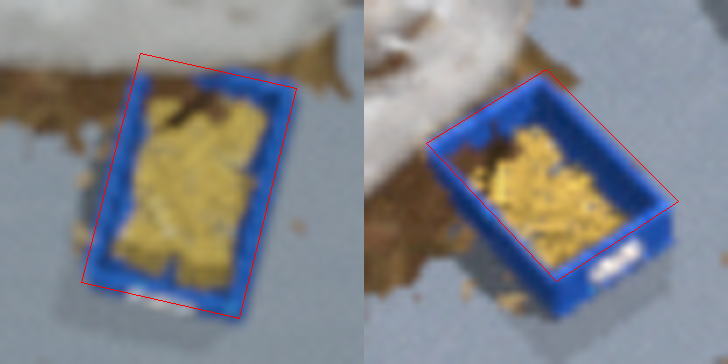

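View pics/ovy.png

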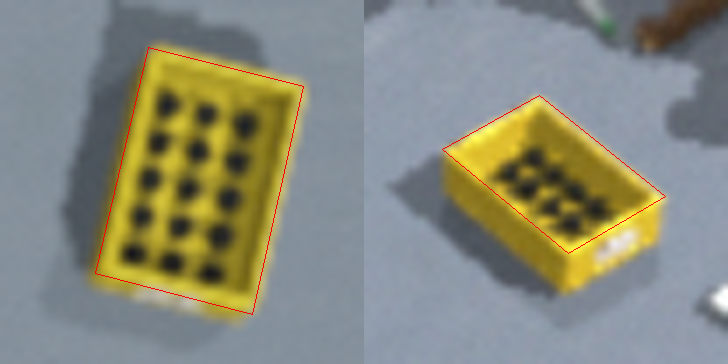

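```bash
python3 go.py .5785 .121 .039 -14.2
```

```text
t 7.7 pos [ 0.5172 -0.0213  0.1975] jawdeg -194.42 axis [-0.009 -0.001 -1.   ] open mm 87.8 F [-0.1  1.1 -0.4]
shift [ 1.53  3.56 -3.96] turn 0.004 tilt [ 0.001 -0.009  0.   ]
```

>>> play_rows(targets=[[[0,0,0],[0.38,0.89,-0.4],0],[[0,0,0],[0.38,0.89,-0.4],0],[[0,0,0],[0.38,0.89,-0.2],0],[[0,0,0],[0.38,0.89,0],0],[[0,0,0],[0,0,0],0]])

```text
clock: 8.2
tool_pos: [0.579, 0.1295, 0.1567]
eef_rot: [-0.699, 0.084, 0.705, 0.086]
contact_force: [-0.4, 0.7, -1.1]
opening: 1.002
```

```bash
python3 go.py .5785 .121 .039 -14.2
```

```text
t 8.2 pos [0.579  0.1295 0.1567] jawdeg -193.77 axis [-0.008  0.003 -1.   ] open mm 88.2 F [-0.4  0.7 -1.1]
shift [-0.01 -0.21 -2.94] turn -0.008 tilt [-0.003 -0.008 -0.   ]
```

>>> play_rows(targets=[[[0,0,0],[0,0,0],0],[[0,0,0],[0,0,0],0]])

```text
clock: 8.4
tool_pos: [0.578, 0.1192, 0.1581]
eef_rot: [-0.699, 0.091, 0.704, 0.088]
contact_force: [-0.5, -0.1, 0.8]
opening: 1.002
```

```bash
python3 snap.py d1 198 160 200 200 38; python3 go.py .5785 .121 .039 -14.2
```

```text
t 8.5 pos [0.5784 0.1184 0.1583] jawdeg -194.61 axis [-0.007 -0.002 -1.   ] open mm 87.8 F [0.4 0.1 0.8]
shift [ 0.    0.06 -2.98] turn 0.007 tilt [ 0.002 -0.007  0.   ]
```

View pics/d1.png

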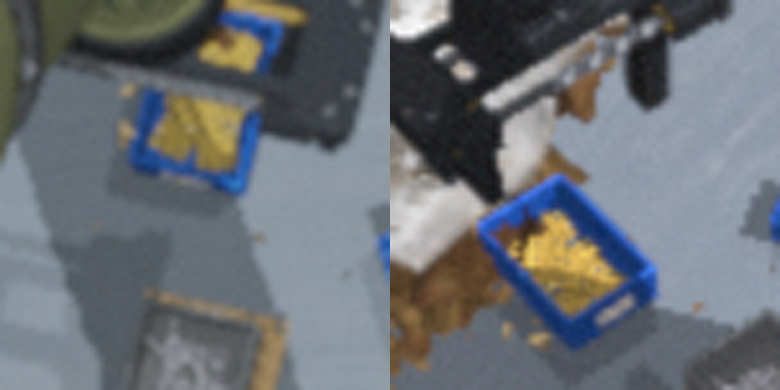

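>>> play_rows(targets=[[[0,0,0],[0,0.04,-0.5],0],[[0,0,0],[0,0,-0.6],0],[[0,0,0],[0,0,-0.6],0],[[0,0,0],[0,0,-0.3],0],[[0,0,0],[0,0,-0.2],0]])

```text
clock: 9.0
tool_pos: [0.5787, 0.1204, 0.0694]
eef_rot: [-0.699, 0.091, 0.704, 0.089]
contact_force: [-0.0, -0.4, -0.0]
opening: 0.998
```

>>> play_rows(targets=[[[0,0,0],[0,0,-0.3],0],[[0,0,0],[0,0,-0.3],0],[[0,0,0],[0,0,-0.15],0],[[0,0,0],[0,0,0],0]])

```text
clock: 9.4
tool_pos: [0.5786, 0.1212, 0.0393]
eef_rot: [-0.699, 0.09, 0.704, 0.088]
contact_force: [-0.5, 0.2, -0.3]
opening: 1.001
```

```bash
python3 go.py .5785 .121 .039 -14.2
```

```text
t 9.4 pos [0.5786 0.1212 0.0393] jawdeg -194.51 axis [-0.008 -0.002 -1.   ] open mm 88.1 F [-0.5  0.2 -0.3]
shift [-0.   -0.01 -0.01] turn 0.005 tilt [ 0.002 -0.008  0.   ]
```

>>> play_rows(targets=[[[0,0,0],[0,0,0],60],[[0,0,0],[0,0,0],90],[[0,0,0],[0,0,0],140],[[0,0,0],[0,0,0],140],[[0,0,0],[0,0,0],140]])

```text
clock: 9.9
tool_pos: [0.5793, 0.1213, 0.0404]
eef_rot: [-0.699, 0.09, 0.704, 0.088]
contact_force: [-0.6, -0.2, 1.7]
opening: 0.674
```

>>> play_rows(targets=[[[0,0,0],[0,0,0],140],[[0,0,0],[0,0,0.2],140],[[0,0,0],[0,0,0.2],140],[[0,0,0],[0,0,0.2],140]])

```text
clock: 10.3
tool_pos: [0.5791, 0.1213, 0.0647]
eef_rot: [-0.699, 0.09, 0.704, 0.088]
contact_force: [0.9, -0.1, -1.8]
opening: 0.682
```

```bash
python3 snap.py d2 198 160 200 200 38; python3 go.py .438 .129 .18 -14.5
```

```text
t 10.4 pos [0.5799 0.1213 0.0654] jawdeg -194.5 axis [-0.005 -0.002 -1.   ] open mm 59.5 F [ 0.1 -0.6 -1.6]
shift [-3.55  0.19  2.86] turn 0.0 tilt [ 0.002 -0.005  0.   ]
```

View pics/d2.png

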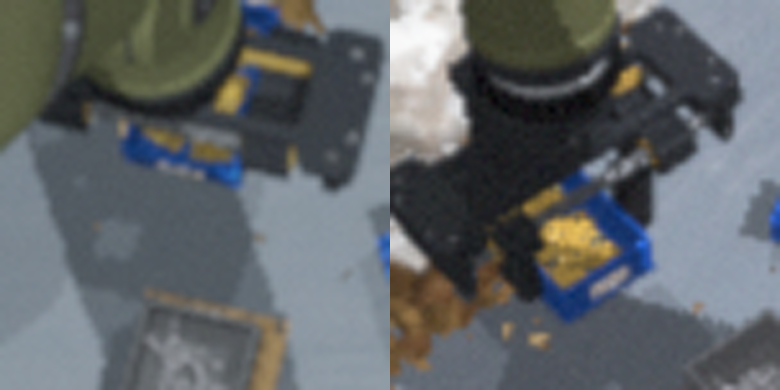

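>>> play_rows(targets=[[[0,0,0],[0,0,0.6],140],[[0,0,0],[0,0,0.8],140],[[0,0,0],[-0.4,0,0.8],140],[[0,0,0],[-0.7,0.05,0.3],140],[[0,0,0],[-0.8,0.08,0],140]])

```text
clock: 10.9
tool_pos: [0.5042, 0.1263, 0.1661]
eef_rot: [-0.701, 0.09, 0.702, 0.089]
contact_force: [0.2, 0.6, -1.7]
opening: 0.676
```

>>> play_rows(targets=[[[0,0,0],[-0.8,0.08,0],140],[[0,0,0],[-0.7,0.07,0],140],[[0,0,0],[-0.35,0,-0.4],140],[[0,0,0],[0,0,-0.4],140],[[0,0,0],[0,0,-0.3],140]])

```text
clock: 11.4
tool_pos: [0.4286, 0.1326, 0.1197]
eef_rot: [-0.699, 0.09, 0.704, 0.088]
contact_force: [-0.0, 0.5, -0.9]
opening: 0.677
```

>>> play_rows(targets=[[[0,0,0],[0,0,0],140],[[0,0,0],[0,0,0],140]])

```text
clock: 11.6
tool_pos: [0.4293, 0.1323, 0.1202]
eef_rot: [-0.699, 0.09, 0.704, 0.088]
contact_force: [0.4, -0.3, -1.8]
opening: 0.677
```

```bash
python3 snap.py e1 198 190 238 235 45; python3 go.py .4236 .1328 .0764 -14.5
```

```text
t 11.7 pos [0.4295 0.1324 0.1206] jawdeg -194.51 axis [-0.006 -0.002 -1.   ] open mm 59.8 F [-0.4  0.4 -1.9]
shift [-0.15  0.01 -1.1 ] turn 0.0 tilt [ 0.002 -0.006  0.   ]
```

View pics/e1.png

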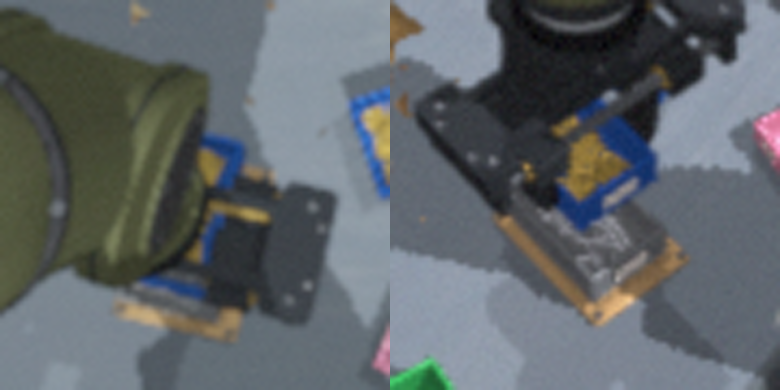

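>>> play_rows(targets=[[[0,-0.006,0],[-0.14,0.01,-0.3],140],[[0,0,0],[0,0,-0.3],140],[[0,0,0],[0,0,-0.2],140],[[0,0,0],[0,0,0],140],[[0,0,0],[0,0,0],140]])

```text
clock: 12.2
tool_pos: [0.4238, 0.1328, 0.0883]
eef_rot: [-0.701, 0.09, 0.701, 0.089]
contact_force: [0.1, 0.7, -1.1]
opening: 0.675
```

```bash
python3 snap.py e2 198 190 238 235 45; python3 go.py .4236 .1328 .0764 -14.5
python3 chk.py e2 198 195 240 240 26 .4375,.129,.041,-14.5 .4375,.129,.005,-14.5,.106,.076 .4375,.129,.0805,-14.5
```

```text
t 12.3 pos [0.4239 0.1329 0.0885] jawdeg -194.51 axis [ 0.    -0.002 -1.   ] open mm 59.6 F [ 0.2  0.2 -1.2]
shift [-0.01 -0.   -0.3 ] turn 0.0 tilt [0.002 0.    0.   ]
```

View pics/e2o.png

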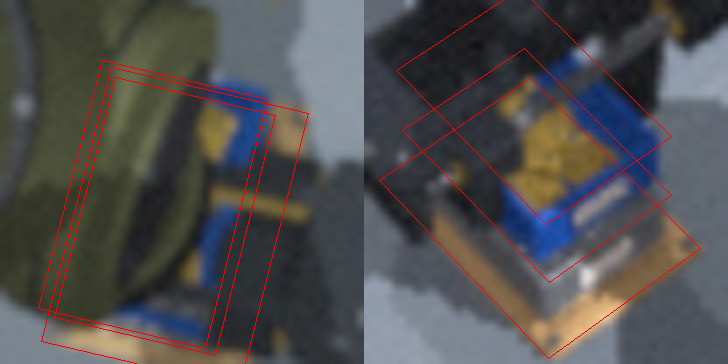

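>>> play_rows(targets=[[[0,0,0],[0,0,-0.15],140],[[0,0,0],[0,0,-0.05],140],[[0,0,0],[0,0,0],140]])

```text
clock: 12.6
tool_pos: [0.4233, 0.1328, 0.0798]
eef_rot: [-0.701, 0.09, 0.702, 0.089]
contact_force: [0.2, 0.8, -1.0]
opening: 0.676
```

>>> play_rows(targets=[[[0,0,0],[0,0,-0.05],140],[[0,0,0],[0,0,0],140]])

```text
clock: 12.8
tool_pos: [0.4235, 0.1328, 0.0779]
eef_rot: [-0.701, 0.09, 0.702, 0.089]
contact_force: [-0.4, 0.3, -1.8]
opening: 0.675
```

```bash
python3 go.py .4236 .1328 .0764 -14.5
```

```text
t 12.8 pos [0.4235 0.1328 0.0779] jawdeg -194.51 axis [-0.001 -0.002 -1.   ] open mm 59.4 F [-0.4  0.3 -1.8]
shift [ 0.   -0.   -0.04] turn 0.0 tilt [ 0.002 -0.001  0.   ]
```

Below rim height with no contact force, so the foot is inside the rim.

>>> play_rows(targets=[[[0,0,0],[0,0,-0.04],140],[[0,0,0],[0,0,0],140]])

```text
clock: 13.0
tool_pos: [0.4236, 0.1328, 0.0764]
eef_rot: [-0.701, 0.09, 0.702, 0.089]
contact_force: [0.5, 0.2, -1.3]
opening: 0.677
```

>>> play_rows(targets=[[[0,0,0],[0,0,-0.04],140],[[0,0,0],[0,0,0],140]])

```text
clock: 13.2
tool_pos: [0.4236, 0.1328, 0.0762]
eef_rot: [0.702, -0.09, -0.701, -0.089]
contact_force: [-0.8, 0.4, 17.6]
opening: 0.678
```

>>> play_rows(targets=[[[0,0,0],[0,0,0.06],60],[[0,0,0],[0,0,0],30],[[0,0,0],[0,0,0],0],[[0,0,0],[0,0,0],0],[[0,0,0],[0,0,0],0]])

```text
clock: 13.7
tool_pos: [0.4234, 0.1328, 0.0771]
eef_rot: [-0.701, 0.09, 0.702, 0.089]
contact_force: [-0.1, 0.3, -0.9]
opening: 0.998
```

>>> play_rows(targets=[[[0,0,0],[0,0,0.5],0],[[0,0,0],[0,0,0.8],0],[[0,0,0],[0,0,1],0],[[0,0,0],[0,0,0.9],0],[[0,0,0],[0.35,-0.9,0],0]])

```text
clock: 14.2
tool_pos: [0.4373, 0.1042, 0.2079]
eef_rot: [0.703, -0.083, -0.701, -0.085]
contact_force: [1.6, -0.1, -0.6]
opening: 1.002
```

>>> play_rows(targets=[[[0,0,-0.01],[0.35,-1,0],0],[[0,0,-0.01],[0.35,-1,0],0],[[0,0,0],[0.35,-1,0],0],[[0,0,0],[0.35,-1,0],0],[[0,0,0],[0.35,-1,0],0]])

```text
clock: 14.7
tool_pos: [0.5076, -0.1047, 0.2051]
eef_rot: [-0.7, 0.097, 0.701, 0.096]
contact_force: [0.1, -0.1, 0.5]
opening: 0.999
```

>>> play_rows(targets=[[[0,0,0],[0.35,-1,0],0],[[0,0,0],[0.35,-1,0],0],[[0,0,0],[0.35,-1,0],0],[[0,0,0],[0.35,-1,0],0],[[0,0,0],[0.35,-0.7,0],0]])

```text
clock: 15.2
tool_pos: [0.5769, -0.2946, 0.205]
eef_rot: [-0.7, 0.099, 0.701, 0.096]
contact_force: [0.6, 0.3, 0.2]
opening: 1.002
```

>>> play_rows(targets=[[[0,0,0],[0,0,-0.5],0],[[0,0,0],[0,0,-0.5],0],[[0,0,0],[0,0,0],0],[[0,0,0],[0,0,0],0]])

```text
clock: 15.6
tool_pos: [0.5772, -0.2909, 0.165]
eef_rot: [-0.7, 0.097, 0.701, 0.096]
contact_force: [0.3, -0.2, 1.5]
opening: 0.999
```

```bash
python3 snap.py f1 198 190 238 235 45; python3 go.py .58 -.3105 .037 -15.8
python3 chk.py f1 198 195 240 240 26 .4375,.129,.041,-14.5 .4375,.129,.005,-14.5,.106,.076 .4375,.129,.068,-14.5
```

```text
t 15.7 pos [ 0.5779 -0.2913  0.1663] jawdeg -195.64 axis [ 0.    -0.003 -1.   ] open mm 87.8 F [-0.3 -0.9 -0.4]
shift [ 0.05 -0.48 -3.23] turn -0.003 tilt [0.003 0.    0.   ]
```

View pics/f1o.png

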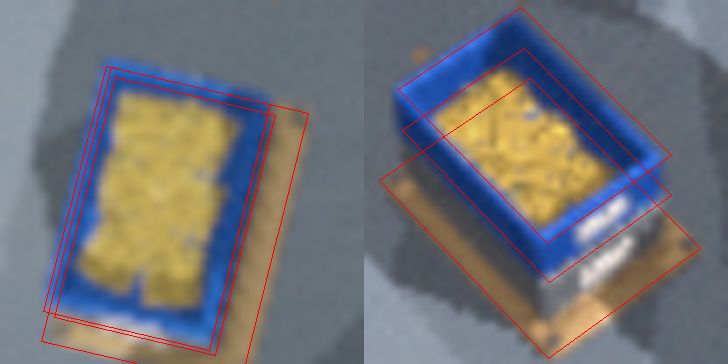

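View pics/f1.png

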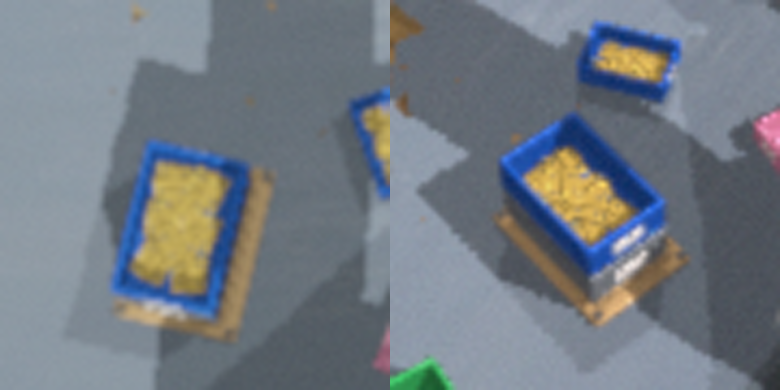

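>>> play_rows(targets=[[[0,0,0],[0.05,-0.48,-0.5],0],[[0,0,0],[0,0,-0.6],0],[[0,0,0],[0,0,-0.6],0],[[0,0,0],[0,0,-0.3],0],[[0,0,0],[0,0,0],0]])

```text
clock: 16.2
tool_pos: [0.579, -0.3097, 0.0844]
eef_rot: [-0.7, 0.097, 0.701, 0.096]
contact_force: [0.7, -0.5, 1.1]
opening: 0.997
```

```bash
python3 go.py .58 -.3105 .037 -15.8
```

```text
t 16.2 pos [ 0.579  -0.3097  0.0844] jawdeg -195.64 axis [-0.003 -0.001 -1.   ] open mm 87.7 F [ 0.7 -0.5  1.1]
shift [ 0.02 -0.02 -1.19] turn -0.003 tilt [ 0.001 -0.003  0.   ]
```

>>> play_rows(targets=[[[0,0,0],[0.02,-0.02,-0.5],0],[[0,0,0],[0,0,-0.4],0],[[0,0,0],[0,0,-0.26],0],[[0,0,0],[0,0,0],30],[[0,0,0],[0,0,0],60]])

```text
clock: 16.7
tool_pos: [0.5802, -0.3112, 0.0387]
eef_rot: [-0.7, 0.097, 0.701, 0.096]
contact_force: [0.1, 0.7, -0.4]
opening: 0.843
```

>>> play_rows(targets=[[[0,0,0],[0,0,0],80],[[0,0,0],[0,0,0],110],[[0,0,0],[0,0,0],140],[[0,0,0],[0,0,0],140],[[0,0,0],[0,0,0],140]])

```text
clock: 17.2
tool_pos: [0.5807, -0.3117, 0.0395]
eef_rot: [0.701, -0.097, -0.7, -0.095]
contact_force: [-0.2, -0.7, 3.6]
opening: 0.681
```

>>> play_rows(targets=[[[0,0,0],[0,0,0.2],140],[[0,0,0],[0,0,0.5],140],[[0,0,0],[0,0,0.8],140],[[0,0,0],[0,0,1],140],[[0,0,0],[0,0,1],140]])

```text
clock: 17.7
tool_pos: [0.5797, -0.3104, 0.1799]
eef_rot: [-0.7, 0.097, 0.701, 0.096]
contact_force: [-0.1, -0.2, -0.4]
opening: 0.675
```

```bash
python3 snap.py g1 363 142 284 120 45;python3 go.py .4375 .129 .18 -14.5
```

```text
t 17.8 pos [ 0.5828 -0.3133  0.1849] jawdeg -195.66 axis [ 0.008 -0.007 -1.   ] open mm 59.8 F [ 0.6 -0.6 -1. ]
shift [-3.63 11.06 -0.12] turn 0.02 tilt [0.007 0.008 0.   ]
```

View pics/g1.png

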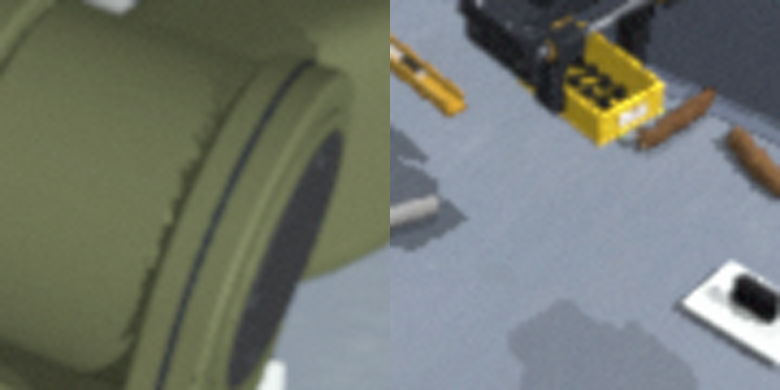

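>>> play_rows(targets=[[[0,0,0.01],[-0.3,0.8,0],140],[[0,0,0.01],[-0.33,1,0],140],[[0,0,0],[-0.33,1,0],140],[[0,0,0],[-0.33,1,0],140],[[0,0,0],[-0.33,1,0],140]])

```text
clock: 18.3
tool_pos: [0.5142, -0.1171, 0.1784]
eef_rot: [-0.701, 0.09, 0.702, 0.089]
contact_force: [0.7, 1.6, -2.0]
opening: 0.68
```

>>> play_rows(targets=[[[0,0,0],[-0.33,1,0],140],[[0,0,0],[-0.33,1,0],140],[[0,0,0],[-0.33,1,0],140],[[0,0,0],[-0.33,1,0],140],[[0,0,0],[-0.33,1,0],140]])

```text
clock: 18.8
tool_pos: [0.4482, 0.0825, 0.1786]
eef_rot: [-0.701, 0.09, 0.702, 0.089]
contact_force: [0.7, 0.3, -1.7]
opening: 0.674
```

>>> play_rows(targets=[[[0,0,0],[-0.2,0.7,0],140],[[0,0,0],[-0.15,0.4,0],140],[[0,0,0],[0,0,-0.3],140],[[0,0,0],[0,0,-0.3],140],[[0,0,0],[0,0,-0.3],140]])

```text
clock: 19.3
tool_pos: [0.4349, 0.1254, 0.1422]
eef_rot: [-0.701, 0.09, 0.702, 0.088]
contact_force: [0.0, -0.4, -0.6]
opening: 0.676
```

>>> play_rows(targets=[[[0,0,0],[0,0,-0.3],140],[[0,0,0],[0,0,0],140],[[0,0,0],[0,0,0],140]])

```text
clock: 19.6
tool_pos: [0.4351, 0.1248, 0.1307]
eef_rot: [-0.701, 0.09, 0.702, 0.089]
contact_force: [-0.4, -0.0, -0.8]
opening: 0.68
```

```bash
python3 go.py .438 .129 .1025 -14.5
```

```text
t 19.6 pos [0.4351 0.1248 0.1307] jawdeg -194.51 axis [-0.002 -0.002 -1.   ] open mm 59.8 F [-0.4 -0.  -0.8]
shift [ 0.07  0.11 -0.71] turn 0.0 tilt [ 0.002 -0.002  0.   ]
```

>>> play_rows(targets=[[[0,0,0],[0.07,0.11,0],140],[[0,0,0],[0,0,-0.2],140],[[0,0,0],[0,0,-0.2],140],[[0,0,0],[0,0,0],140],[[0,0,0],[0,0,0],140]])

```text
clock: 20.1
tool_pos: [0.438, 0.1291, 0.1146]
eef_rot: [-0.701, 0.09, 0.702, 0.089]
contact_force: [0.4, 0.5, -0.7]
opening: 0.679
```

```bash
python3 snap.py h1 198 190 238 235 45; python3 go.py .438 .129 .1025 -14.5
python3 chk.py h1 198 195 240 237 26 .4375,.129,.068,-14.5 .4375,.129,.107,-14.5
```

```text
t 20.2 pos [0.4383 0.1291 0.1149] jawdeg -194.52 axis [-0.001 -0.002 -1.   ] open mm 59.4 F [ 0.  -0.7 -1.3]
shift [-0.01 -0.   -0.31] turn 0.0 tilt [ 0.002 -0.001  0.   ]
```

View pics/h1o.png

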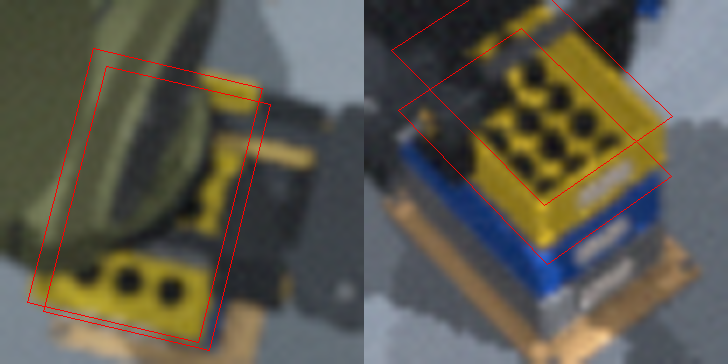

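>>> play_rows(targets=[[[0,0,0],[0,0,-0.12],140],[[0,0,0],[0,0,-0.08],140],[[0,0,0],[0,0,0],140]])

```text
clock: 20.5
tool_pos: [0.4381, 0.1292, 0.1064]
eef_rot: [-0.701, 0.09, 0.702, 0.089]
contact_force: [0.4, -0.4, -0.5]
opening: 0.683
```

>>> play_rows(targets=[[[0,0,0],[0,0,-0.05],140],[[0,0,0],[0,0,0],140]])

```text
clock: 20.7
tool_pos: [0.4383, 0.1292, 0.1047]
eef_rot: [-0.701, 0.09, 0.702, 0.089]
contact_force: [-0.8, -0.3, -1.2]
opening: 0.678
```

>>> play_rows(targets=[[[0,0,0],[0,0,-0.05],140],[[0,0,0],[0,0,0],140]])

```text
clock: 20.9
tool_pos: [0.4382, 0.1293, 0.1027]
eef_rot: [-0.701, 0.09, 0.702, 0.089]
contact_force: [-0.9, 0.2, -0.7]
opening: 0.68
```

>>> play_rows(targets=[[[0,0,0],[0,0,-0.04],140],[[0,0,0],[0,0,0],140]])

```text
clock: 21.1
tool_pos: [0.4383, 0.1292, 0.1023]
eef_rot: [0.701, -0.09, -0.701, -0.089]
contact_force: [-1.7, 0.5, 12.8]
opening: 0.681
```

>>> play_rows(targets=[[[0,0,0],[0,0,-0.02],140],[[0,0,0],[0,0,0],140]])

```text
clock: 21.3
tool_pos: [0.4383, 0.1292, 0.1022]
eef_rot: [0.702, -0.09, -0.701, -0.089]
contact_force: [-3.0, 1.0, 20.8]
opening: 0.676
```

>>> play_rows(targets=[[[0,0,0],[0,0,0.05],60],[[0,0,0],[0,0,0],30],[[0,0,0],[0,0,0],0],[[0,0,0],[0,0,0],0],[[0,0,0],[0,0,0],0]])

```text
clock: 21.8
tool_pos: [0.4382, 0.1292, 0.1022]
eef_rot: [-0.701, 0.09, 0.702, 0.089]
contact_force: [0.1, -0.8, 0.3]
opening: 0.999
```

>>> play_rows(targets=[[[0,0,0],[0,0,0.5],0],[[0,0,0],[0,0,0.8],0],[[0,0,0],[0,0,0.9],0],[[0,0,0],[0,0,0.7],0],[[0,0,0],[0.05,-0.6,0],0]])

```text
clock: 22.3
tool_pos: [0.4417, 0.1086, 0.2207]
eef_rot: [0.703, -0.086, -0.7, -0.087]
contact_force: [0.9, -0.9, -0.9]
opening: 1.002
```

>>> play_rows(targets=[[[0,0,0.04],[0,-1,0],0],[[0,0,0.04],[0,-1,0],0],[[0,0,0.04],[0,-1,0],0],[[0,0,0.016],[0,-1,0],0],[[0,0,0],[0,-1,0],0]])

```text
clock: 22.8
tool_pos: [0.44, -0.0962, 0.2184]
eef_rot: [-0.706, 0.042, 0.706, 0.041]
contact_force: [1.4, 0.2, -0.2]
opening: 1.001
```

>>> play_rows(targets=[[[0,0,0],[0,-1,0],0],[[0,0,0],[0,-1,0],0],[[0,0,0],[0,-1,0],0],[[0,0,0],[0,-1,0],0],[[0,0,0],[0,-1,0],0]])

```text
clock: 23.3
tool_pos: [0.4399, -0.2962, 0.2182]
eef_rot: [-0.706, 0.042, 0.706, 0.041]
contact_force: [0.5, 0.1, -0.5]
opening: 1.003
```

>>> play_rows(targets=[[[0,0,0],[0,-0.7,0],0],[[0,0,0],[0,0,-0.5],0],[[0,0,0],[0,0,-0.5],0],[[0,0,0],[0,0,0],0],[[0,0,0],[0,0,0],0]])

```text
clock: 23.8
tool_pos: [0.4401, -0.3226, 0.1784]
eef_rot: [-0.705, 0.042, 0.706, 0.041]
contact_force: [-0.0, 0.1, 0.7]
opening: 0.999
```

```bash
python3 snap.py i1 198 190 238 235 45; python3 go.py .439 -.3285 .037 -6.7
python3 chk.py i1 198 195 240 237 26 .4375,.129,.095,-14.5
python3 - <<'E'
from ov import *
d=pickle.load(open('top.pkl','rb'));s=pickle.load(open('scene.pkl','rb'))
out=[]
for k in(d,s):
    x,y=.439,-.3285;B=[(outline(x,y,.01,-6.7),(0,0,255)),(outline(x,y,.034,-6.7,.04,.014),(0,255,0))]
    u,v=proj(k,[x,y,.02])[0].astype(int);show(k,B,u,v,26,'/tmp/a.png',7);out.append(cv2.imread('/tmp/a.png'))
cv2.imwrite('pics/ovl.png',np.hstack(out))
E
```

```text
t 23.9 pos [ 0.4407 -0.3229  0.1792] jawdeg -186.7 axis [ 0.    -0.003 -1.   ] open mm 88.2 F [ 0.  -0.6  0.7]
shift [-0.04 -0.14 -3.56] turn 0.0 tilt [0.003 0.    0.   ]
```

View pics/i1o.png

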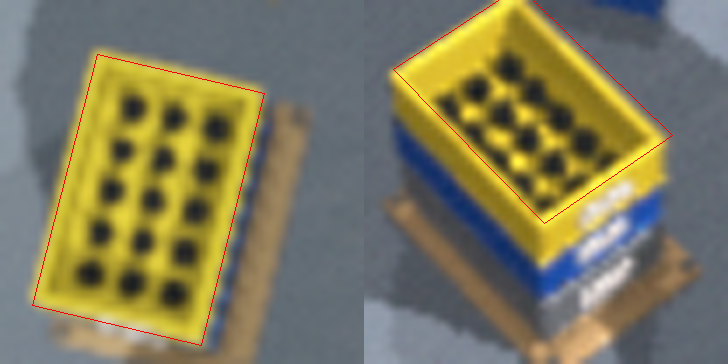

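View pics/ovl.png

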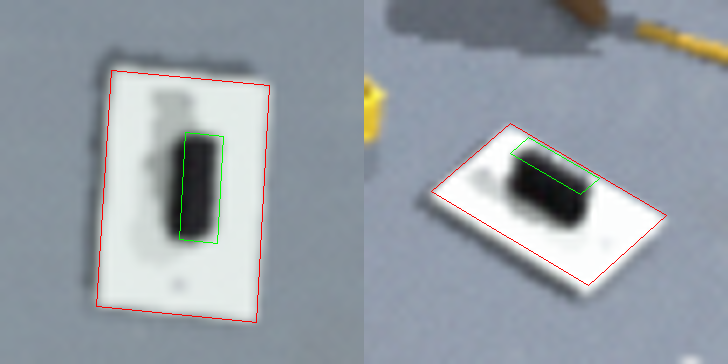

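>>> play_rows(targets=[[[0,0,0],[-0.04,-0.14,-0.5],100],[[0,0,0],[0,0,-0.5],160],[[0,0,0],[0,0,-0.5],160],[[0,0,0],[0,0,-0.2],160],[[0,0,0],[0,0,0],160]])

```text
clock: 24.4
tool_pos: [0.4387, -0.3281, 0.1103]
eef_rot: [-0.706, 0.042, 0.706, 0.041]
contact_force: [0.5, -0.4, 0.5]
opening: 0.572
```

```bash
python3 snap.py j1 371 196 323 147 40; python3 go.py .439 -.3285 .04 -6.7; python3 -c "
from plant import r
print(r.tcp_to_tips)"
```

```text
t 24.5 pos [ 0.4392 -0.3287  0.1114] jawdeg -186.71 axis [ 0.001 -0.003 -1.   ] open mm 42.3 F [-1.  0.  0.]
shift [-0.    0.01 -1.78] turn 0.0 tilt [0.003 0.001 0.   ]
0.025
```

View pics/j1.png

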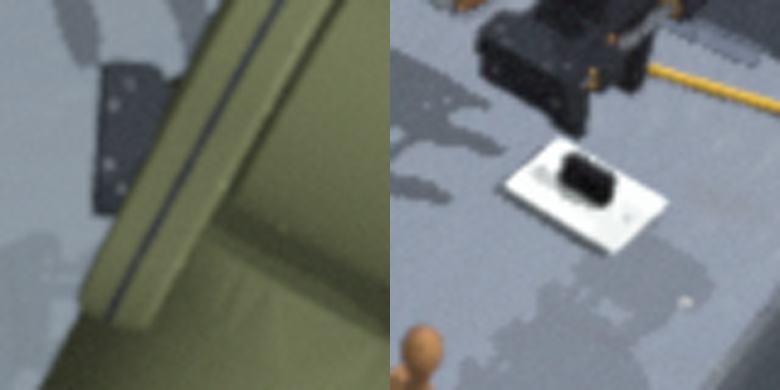

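>>> play_rows(targets=[[[0,0,0],[0,0,-0.5],160],[[0,0,0],[0,0,-0.5],160],[[0,0,0],[0,0,-0.4],160],[[0,0,0],[0,0,-0.3],160],[[0,0,0],[0,0,0],160]])

```text
clock: 25.0
tool_pos: [0.4385, -0.3282, 0.042]
eef_rot: [-0.705, 0.042, 0.706, 0.041]
contact_force: [-0.1, 1.0, -0.4]
opening: 0.37
```

```bash
python3 snap.py j2 371 196 323 147 30; python3 go.py .439 -.3285 .04 -6.7
```

```text
t 25.1 pos [ 0.439  -0.3287  0.0431] jawdeg -186.72 axis [ 0.    -0.003 -1.   ] open mm 32.6 F [0.3 0.3 0.7]
shift [ 0.    0.   -0.08] turn 0.0 tilt [0.003 0.    0.   ]
```

View pics/j2.png

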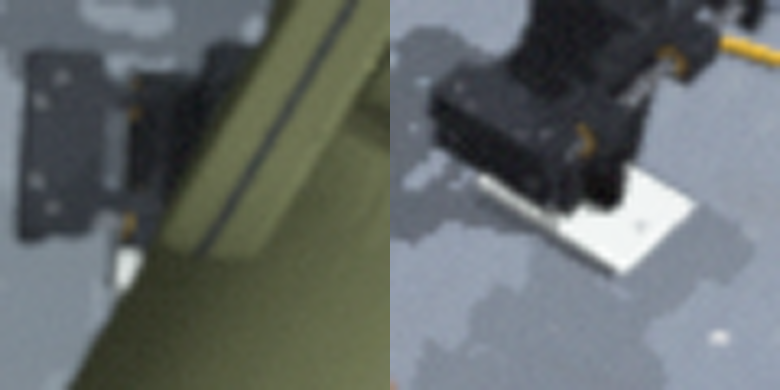

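>>> play_rows(targets=[[[0,0,0],[0,0,-0.08],180],[[0,0,0],[0,0,0],200],[[0,0,0],[0,0,0],220],[[0,0,0],[0,0,0],240],[[0,0,0],[0,0,0],240]])

```text
clock: 25.6
tool_pos: [0.4389, -0.3287, 0.0397]
eef_rot: [0.706, -0.042, -0.706, -0.041]
contact_force: [-0.7, -0.5, 3.5]
opening: 0.154
```

>>> play_rows(targets=[[[0,0,0],[0,0,0],240],[[0,0,0],[0,0,0],240],[[0,0,0],[0,0,0],240]])

```text
clock: 25.9
tool_pos: [0.4389, -0.3287, 0.0396]
eef_rot: [0.706, -0.042, -0.706, -0.041]
contact_force: [-1.1, -0.4, 5.7]
opening: 0.158
```

>>> play_rows(targets=[[[0,0,0],[0,0,0.3],240],[[0,0,0],[0,0,0.6],240],[[0,0,0],[0,0,0.9],240],[[0,0,0],[0,0,1],240],[[0,0,0],[0,0,1],240]])

```text
clock: 26.4
tool_pos: [0.438, -0.3275, 0.1928]
eef_rot: [-0.705, 0.042, 0.707, 0.041]
contact_force: [0.6, 0.1, -0.7]
opening: 0.16
```

```bash
python3 snap.py k1 371 196 323 130 50;python3 go.py .4375 .129 .22 -14.5
```

```text
t 26.5 pos [ 0.4404 -0.3301  0.1962] jawdeg -186.73 axis [ 0.006 -0.007 -1.   ] open mm 13.8 F [ 0.8 -0.6 -0.8]
shift [-0.07 11.48  0.6 ] turn -0.136 tilt [0.007 0.006 0.   ]
```

View pics/k1.png

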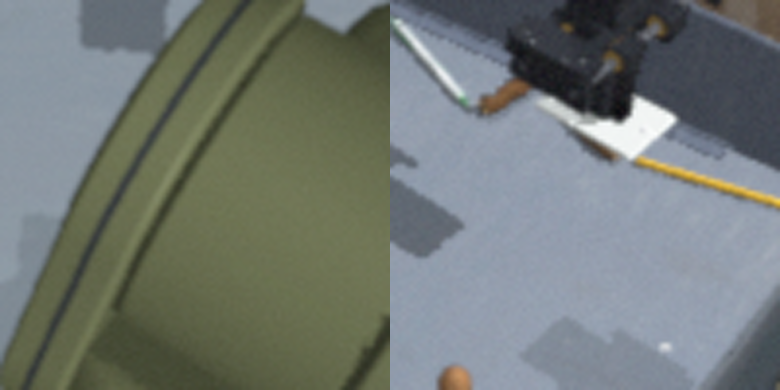

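>>> play_rows(targets=[[[0,0,-0.03],[0,0.7,0.4],240],[[0,0,-0.03],[0,0.9,0],240],[[0,0,-0.03],[0,1,0],240],[[0,0,-0.03],[0,1,0],240],[[0,0,-0.016],[0,1,0],240]])

```text
clock: 27.0
tool_pos: [0.4377, -0.1423, 0.2067]
eef_rot: [-0.701, 0.09, 0.702, 0.089]
contact_force: [0.7, 0.9, -1.4]
opening: 0.157
```

>>> play_rows(targets=[[[0,0,0],[0,1,0],240],[[0,0,0],[0,1,0],240],[[0,0,0],[0,1,0],240],[[0,0,0],[0,1,0],240],[[0,0,0],[0,1,0],240]])

```text
clock: 27.5
tool_pos: [0.4376, 0.0575, 0.2068]
eef_rot: [-0.701, 0.09, 0.702, 0.089]
contact_force: [0.9, -1.0, -0.5]
opening: 0.155
```

>>> play_rows(targets=[[[0,0,0],[0,0.9,0],240],[[0,0,0],[0,0.7,0],240],[[0,0,0],[0,0.3,-0.3],240],[[0,0,0],[0,0,-0.3],240],[[0,0,0],[0,0,0],240]])

```text
clock: 28.0
tool_pos: [0.4372, 0.1311, 0.1815]
eef_rot: [-0.7, 0.091, 0.703, 0.088]
contact_force: [-0.9, -0.8, -0.7]
opening: 0.152
```

>>> play_rows(targets=[[[0,0,0],[0,0,-0.2],240],[[0,0,0],[0,0,0],240],[[0,0,0],[0,0,0],240]])

```text
clock: 28.3
tool_pos: [0.4387, 0.1309, 0.1752]
eef_rot: [-0.701, 0.091, 0.702, 0.089]
contact_force: [0.4, -0.3, -0.5]
opening: 0.158
```

```bash
python3 go.py .438 .129 .1296 -14.5
```

```text
t 28.3 pos [0.4387 0.1309 0.1752] jawdeg -194.59 axis [-0.001 -0.002 -1.   ] open mm 13.9 F [ 0.4 -0.3 -0.5]
shift [-0.02 -0.05 -1.14] turn 0.002 tilt [ 0.002 -0.001  0.   ]
```

>>> play_rows(targets=[[[0,0,0],[-0.02,-0.05,-0.3],240],[[0,0,0],[0,0,-0.3],240],[[0,0,0],[0,0,-0.2],240],[[0,0,0],[0,0,0],240],[[0,0,0],[0,0,0],240]])

```text
clock: 28.8
tool_pos: [0.4381, 0.1295, 0.1435]
eef_rot: [-0.701, 0.09, 0.702, 0.089]
contact_force: [-0.7, -0.1, -0.8]
opening: 0.158
```

```bash
python3 snap.py l1 198 190 238 235 45; python3 go.py .438 .129 .1296 -14.5
python3 chk.py l1 198 195 240 237 26 .4375,.129,.095,-14.5 .4375,.129,.113,-14.5
```

```text
t 28.9 pos [0.4382 0.1296 0.1437] jawdeg -194.51 axis [ 0.    -0.002 -1.   ] open mm 13.8 F [-0.  -0.3 -0.6]
shift [-0.01 -0.02 -0.35] turn 0.0 tilt [0.002 0.    0.   ]
```

View pics/l1o.png

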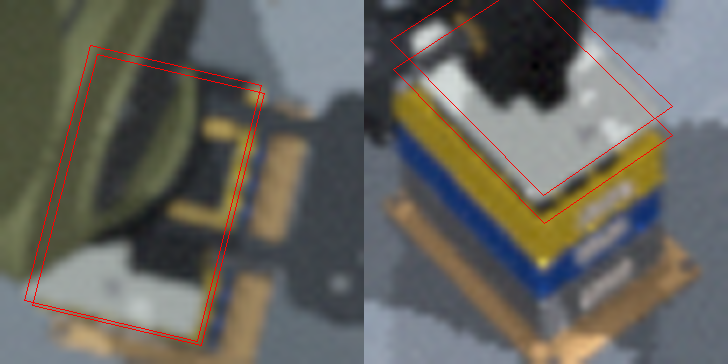

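>>> play_rows(targets=[[[0,0,0],[0,-0.01,-0.15],240],[[0,0,0],[0,0,-0.1],240],[[0,0,0],[0,0,0],240]])

```text
clock: 29.2
tool_pos: [0.4376, 0.1293, 0.1328]
eef_rot: [-0.701, 0.09, 0.702, 0.089]
contact_force: [-0.7, -0.5, -0.3]
opening: 0.154
```

>>> play_rows(targets=[[[0,0,0],[0,0,-0.05],240],[[0,0,0],[0,0,0],240]])

```text
clock: 29.4
tool_pos: [0.4379, 0.1292, 0.1311]
eef_rot: [-0.701, 0.09, 0.702, 0.089]
contact_force: [0.7, -0.2, -0.4]
opening: 0.159
```

>>> play_rows(targets=[[[0,0,0],[0,0,-0.04],240],[[0,0,0],[0,0,0],240]])

```text
clock: 29.6
tool_pos: [0.438, 0.1293, 0.1296]
eef_rot: [-0.701, 0.09, 0.702, 0.089]
contact_force: [0.0, -0.5, -1.0]
opening: 0.156
```

>>> play_rows(targets=[[[0,0,0],[0,0,-0.04],240],[[0,0,0],[0,0,0],240]])

```text
clock: 29.8
tool_pos: [0.4381, 0.1292, 0.1293]
eef_rot: [0.702, -0.09, -0.701, -0.089]
contact_force: [-2.7, 0.8, 15.6]
opening: 0.15
```

>>> play_rows(targets=[[[0,0,0],[0,0,-0.02],240],[[0,0,0],[0,0,0],240]])

```text
clock: 30.0
tool_pos: [0.4381, 0.1291, 0.1292]
eef_rot: [0.702, -0.09, -0.701, -0.09]
contact_force: [-2.9, -0.6, 23.8]
opening: 0.154
```

Seated. Releasing and retreating.

>>> play_rows(targets=[[[0,0,0],[0,0,0.05],210],[[0,0,0],[0,0,0],180],[[0,0,0],[0,0,0],140],[[0,0,0],[0,0,0],140],[[0,0,0],[0,0,0],140]])

```text
clock: 30.5
tool_pos: [0.4378, 0.1292, 0.129]
eef_rot: [-0.701, 0.09, 0.702, 0.088]
contact_force: [0.5, 0.5, -0.2]
opening: 0.45
```

>>> play_rows(targets=[[[0,0,0],[0,0,0.4],140],[[0,0,0],[0,0,0.7],140],[[0,0,0],[0,0,0.9],140],[[0,0,0],[0,0,0.8],140],[[0,0,0],[0.1,-0.7,0],140]])

```text
clock: 31.0
tool_pos: [0.4433, 0.1053, 0.2437]
eef_rot: [0.703, -0.086, -0.7, -0.087]
contact_force: [1.4, -0.4, 0.2]
opening: 0.449
```

>>> play_rows(targets=[[[0,0,0],[0.1,-1,0],140],[[0,0,0],[0.1,-1,0],140],[[0,0,0],[0.1,-1,0],140],[[0,0,0],[0.1,-1,0],140],[[0,0,0],[0.1,-1,0],140]])

```text
clock: 31.5
tool_pos: [0.4617, -0.1002, 0.2411]
eef_rot: [-0.701, 0.09, 0.702, 0.089]
contact_force: [0.1, -0.0, 0.5]
opening: 0.452
```

>>> play_rows(targets=[[[0,0,0],[0.1,-1,0],140],[[0,0,0],[0.1,-1,0],140],[[0,0,0],[0.1,-1,0],140],[[0,0,0],[0,-0.5,0],140],[[0,0,0],[0,0,0],140]])

```text
clock: 32.0
tool_pos: [0.4731, -0.2425, 0.2413]
eef_rot: [-0.701, 0.093, 0.701, 0.09]
contact_force: [-0.2, 0.5, 0.3]
opening: 0.452
```

```bash
python3 snap.py n1 198 190 238 235 45; python3 go.py .438 .129 .1296 -14.5
python3 chk.py n1 198 195 240 237 26 .4375,.129,.1,-14.5 .4375,.129,.005,-14.5,.106,.076
python3 - <<'E'
import pickle,cv2,numpy as np
o=[]
for n in('top','scene'):o.append(pickle.load(open(f'n1_{n}.pkl','rb'))['color'][:,:,::-1])
cv2.imwrite('pics/final.png',cv2.resize(np.hstack(o),(800,300)))
E
```

```text
t 32.1 pos [ 0.4736 -0.2379  0.2408] jawdeg -194.52 axis [-0.002 -0.    -1.   ] open mm 39.7 F [-0.5  1.2  0. ]
shift [-0.89  9.17 -2.78] turn 0.0 tilt [ 0.    -0.002  0.   ]
```

View pics/n1o.png

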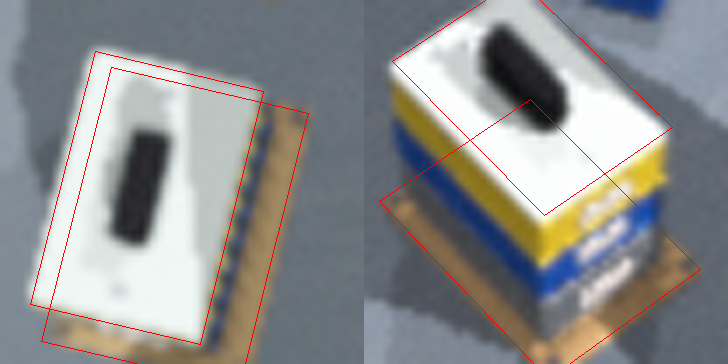

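View pics/final.png

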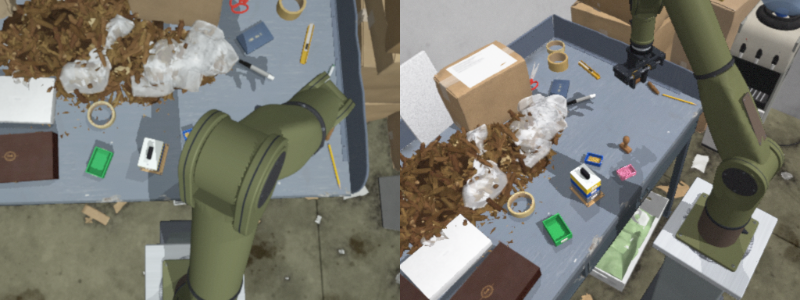

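The pictures show the lid flat and square on the stack, with its outline at the height expected when seated. The green tray, the tape and the stamp look unmoved, and the arm is clear of everything.

```bash
python3 -c "
from plant import r
print(r.finish_job())"
```

```text
the job is handed in; nothing more can be done
None
```

The stack is on the wooden base in the order asked: grey, blue, yellow, then the white lid. I handed the job in at about 32 s, with the arm clear of everything.

- **Seating:** each piece went into the rim below with almost no force. It then stopped within about 1 mm of its seated height, and I pressed it down with about 18–24 N.
- **Alignment:** after each release I compared the pictures with the expected outlines. All four pieces, including the finished stack, matched to about a pixel (2–3 mm).
- **Left alone:** the green tray, hand stamp and tape roll look unmoved in the last pictures. I judged that by eye and did not re-measure them. The same goes for the small blue and pink trays.
- **Disagreements:**
  - The two cameras differed by about 2–3 mm, so I mostly used averages.
  - The top view of the blue tray was partly hidden by debris. I corrected its position by checking its outline in both views.
  - The gripper rose about 2.5 mm with 7 N when it closed on the grey tray, and I allowed for that in its seating height.

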